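Put the menu boards in their proper table stands

TASK

The menu boards on this banquet table are mixed up. First move the cream board from the black stand over to the brass stand, then take the walnut board from the leaning rack and stand it in the black one: each must be lowered, not dropped, fully home in its slot, upright and centred along the stand, then let go. Leave the green board where it leans, and do not push or tip the candles, glassware, flowers, plate or fork.

Things in the scene. Friction and masses are not known exactly. Their poses are not given: they have to be found in the camera images.
- cream_board: cream menu board 110 wide, 140 tall, 8 thick, with a thin border and a flower on both faces. Origin: middle of its lower edge; x: through the thickness, y: along the width, z: from lower to upper edge. Both faces are alike. About 0.11 kg. At the start it stands in the black stand
- walnut_board: dark brown walnut menu board 110 wide, 140 tall, 8 thick, with a thin border and a flower on both faces. Origin: middle of its lower edge; x: through the thickness, y: along the width, z: from lower to upper edge. Both faces are alike. About 0.11 kg (trim brass-coloured). At the start it leans in one of the rack's two bays, its z axis 0.60 rad (34 degrees) from vertical
- green_board: sage-green spare board 110 wide, 140 tall, 8 thick, with a thin border and a flower on both faces. Origin: middle of its lower edge; x: through the thickness, y: along the width, z: from lower to upper edge. Both faces are alike. About 0.11 kg (trim white). It leans in the rack's other bay and stays there
- stand_black: black table stand 70 (x) by 90 (y) by 48 high, fixed to the table: a straight slot along its own y, 10.5 wide, open at both ends, its floor 10 above the table, plain slot walls up to 40, then lips flared at 45 degrees to a mouth 26 wide. Origin: centre of its underside
- stand_black_slot (a point): middle of the black stand's slot floor, where the board's origin comes to lie; axes as the stand
- stand_brass: brass-coloured table stand 70 (x) by 90 (y) by 48 high, fixed to the table: a straight slot along its own y, 10.5 wide, open at both ends, its floor 10 above the table, plain slot walls up to 40, then lips flared at 45 degrees to a mouth 26 wide. Origin: centre of its underside; empty at the start
- stand_brass_slot (a point): middle of the brass stand's slot floor; axes as the stand
- rack: light wooden rack, fixed, 215 (x) by 116 (y), two parallel bays 90 apart along its x; the boards' upper ends lean to its own -x. Each board stands on a sloping ledge with a lip 12 high before it and rests on a back plate 90 wide, 6 thick, behind its lower 75; its upper 65 is free on both faces. Origin: on the table, midway between the two boards' lower edges
- candle_a: unlit pink taper candle in a black holder, 190 tall, holder 50 wide; stands beside the black stand. Origin: middle of its underside. Leave it alone
- candle_b: another such candle, beside the brass stand. Origin: middle of its underside. Leave it alone
- carafe: glass carafe, 190 tall, up to 96 wide, towards the table's far side. Origin: middle of its underside. Leave it alone
- tumbler: glass tumbler, 95 tall, 72 wide, towards the far side. Origin: middle of its underside. Leave it alone
- plate: white side plate, 160 wide, 18 high, lying near the robot. Origin: middle of its underside. Leave it alone
- fork: dark steel fork, 190 long, flat on the table near the robot, lying along its own x. Origin: middle of its underside. Leave it alone
- flower_vase: white bud vase with white flowers, 175 tall with the flowers, 68 wide, beyond the rack. Origin: middle of its underside. Leave it alone
There are look-alikes about, which are no part of the job. What is shaped like the stand_black but pink or purple is not meant.

How it is judged:
By the outcome, as a careful person would: the job done as asked, in the order asked, and still so for the second after the job is handed in, with the robot touching nothing.
It also fails if it takes over 69 s, if anything falls off the work surface, if the arm or the gripper's body presses on something with over 40 N, if the wrist force passes 120 N, or if a joint passes its speed limit or range.

ROBOT

A 6-joint arm with a two-finger parallel gripper is mounted at the origin on the work surface. World frame = base frame: x ahead of the robot, y to its left, z up, the work surface at z = 0. Lengths are in mm, angles in rad, forces in N, time in s.
With the tool pointing down it reaches from about 325 to 925 mm from the base axis. Payload 3.1 kg.
Tool frame: the origin (TCP) lies on the mounting face of the last link; the fingertips stand 173 mm ahead of it and the grasp point (between the pads) lies 155 mm ahead of it (bot.tip_extent is the distance from the TCP to the fingertips, in mm); z points along the fingers, y is the line along which they close (so a half turn about z gives the same grasp; the last joint's range is limited). The gripper opens to 85 mm and grips with 20 to 120 N. Pads are 22 mm wide; open, the fingers measure 114 mm over their backs; the gripper's body (76 mm by 85 mm) begins 54 mm behind the grasp point. The pads swing forward as they close: fully open they stand 13 mm farther back than shut.
Start: joints at [1.127, 0.217, 1.613, -0, 1.311, -0.112], TCP at [203.573, 590.93, 404.7] pointing down, gripper open.
Joint ranges: [-2.75, 2.75], [-0.78, 2.1], [0.31, 2.55], [-1.13, 4.27], [0.13, 2.63], [-2.58, 2.58]. Speed limits (rad/s): [2.79, 2.79, 3.14, 3.14, 3.14, 3.14].

INTERFACE

Orientations are given as [roll, pitch, yaw] about the fixed x, y, z axes, in that order (R = Rz(yaw) Ry(pitch) Rx(roll)).
In Python, from plant import bot, vision, models gives the robot as it stands. The module is installed in compiled form; this text tells all that it offers.
- The arm moves only by the tool send_rows, never from a script. Its argument "deltas" is a list that holds one entry, the list of rows, each a list of 5 numbers: the shift along the tool's x, y, z in mm, then the turn about the tool's z in rad, then the opening, from 0 (shut) to 1 (fully open). A call has 1 to 20 rows; each row is the pose to reach, as a shift and turn from the pose commanded when the call began, along the tool's axes at that moment; what a row does not reach only later rows make up. A row lasts 1/8 s, in which the tool goes at most 62.5 mm and 10.7 degrees, less where a joint would pass 70% of its speed; a pose out of reach is approached as far as the arm can. A call with a gripper value outside its range is refused whole. The fingers move at their own pace and stop on an object; the grip force is fixed at half the most. Time passes only in rows, so rows that repeat a pose let the fingers close. It gives the time, the measured TCP pose, the force, the opening and the grip force at its end, in the units of the state.
- bot.state(): the state, without advancing time (a new reading comes with each control period).
- vision.grab_frame(name): name is "scene" or "top" or "wrist"; returns the picture (420x560x3 uint8, red, green, blue); there is no depth.
- vision.camera_info(name): a dict with "mtx" (3x3 intrinsics, pixels), "T" (4x4, takes a point from camera to world coordinates); the wrist camera has in their place "mount" (4x4, takes a point from camera to tool coordinates, whose origin is the TCP and whose axes are the flange's). Camera axes: x right, y down, z forward; pixel columns grow to the right and rows downward; lengths in mm; the calibration is good to about 2 mm. The wrist camera is an equidistant fisheye: a pixel r from the principal point sees the ray r / f radians off the axis. A picture is of the moment at which its call begins: read the wrist's pose just before it. camera_info takes no time and is no camera call.
- bot.sign_off(): hands the job in; it is judged then, once.
Trained networks look in the newest picture that a camera, given by its name, has taken for a name from the list of things; names that differ only in an ending like _2 or _b are one class to them, and where a whole thing is asked for, a point or a joint stands for the part that bears it (a point fixed in the world has none). Each returns a list of dicts, best first, with "confidence" (0 to 1); they miss things now and then, are a little off and sometimes report something else, mostly with a low value. They report only what shows in the picture. A call takes as long as a camera call. They do not tell look-alikes from the thing itself.
- models.spot_in(camera, thing): "centre" ([column, row] in pixels, amid what is visible of it).
- models.mark_of(camera, thing): "centre" ([column, row] in pixels: a listed point, or the origin of a listed thing).
The state is a dict: "clock": time; "joint_pos": joint angles; "dq": joint speeds; "joint_efforts": joint torques, N m; "position": TCP position; "eef_rot": TCP orientation; "contact_force": force on the tool from outside, world axes, zero at the start; "torque": the same for the moment, N m; "width": finger opening in mm; "grasp_force": force on a finger pad.
Only numpy, scipy, OpenCV 4.12 (cv2) and the standard library are available. Lean on these libraries where they do the work, as an engineer would, in place of code of your own. Each camera call takes 0.05 s, during which the arm holds its last target. There are 200 camera calls.

## Working session

There is one attempt and no reset: what is moved stays moved. The work goes in short steps, Python scripts to look and compute and a tool call to move; the robot and the scene stay as the last step left them, time stands still between calls to the robot, and variables do not carry over. Pictures are saved under pics/ and viewed, at most 10 in all, crops included, and the job is handed in when it is done.

Besides the shell and the picture viewer there is one more tool, called after "Call:" as name([rows], argument=value, ...), one row to a line, values as JSON. send_rows: Moves the arm, as the interface text tells. Its arguments: {"type":"object","properties":{"deltas":{"type":"array","items":{"type":"array","items":{"type":"array","items":{"type":"number"}}}}},"required":["deltas"]}

```bash
mkdir -p pics
cat > h.py <<'E'
from plant import bot, vision, models
import numpy as np, cv2
np.set_printoptions(precision=3,suppress=True)
E
python3 - <<'E'
from h import *
for c in ("scene","top"):
    im=vision.grab_frame(c); cv2.imwrite(f"pics/{c}0.png",im[:,:,::-1]); i=vision.camera_info(c); print(c,i["mtx"].tolist(),i["T"].round(3).tolist() if hasattr(i["T"],'round') else i["T"])
    for t in "cream_board walnut_board green_board stand_black stand_brass rack stand_black_slot stand_brass_slot candle_a carafe tumbler flower_vase plate fork".split():
        print(t,[(np.round(d["centre"]).tolist(),round(d["confidence"],2)) for d in models.mark_of(c,t)][:4])
i=vision.camera_info("wrist");print(i); print(bot.state())
E
```

```text
scene [[512.717798150727, 0.0, 279.8111804938106], [0.0, 512.717798150727, 213.2835516839062], [0.0, 0.0, 1.0]] [[0.653, 0.531, -0.539, 1275.971], [0.757, -0.447, 0.477, -728.206], [0.012, -0.72, -0.694, 1006.738], [0.0, 0.0, 0.0, 1.0]]
cream_board [([290.0, 222.0], 0.58)]
walnut_board [([356.0, 193.0], 0.91)]
green_board []
stand_black [([286.0, 229.0], 0.78), ([247.0, 294.0], 0.78), ([180.0, 204.0], 0.59), ([287.0, 222.0], 0.56)]
stand_brass [([184.0, 286.0], 0.7)]
rack [([361.0, 190.0], 0.58)]
stand_black_slot [([287.0, 221.0], 0.89), ([244.0, 290.0], 0.89), ([179.0, 196.0], 0.57)]
stand_brass_slot [([183.0, 282.0], 0.73)]
candle_a [([262.0, 243.0], 0.74), ([147.0, 305.0], 0.62)]
carafe [([356.0, 255.0], 0.56)]
tumbler [([303.0, 281.0], 0.81), ([202.0, 215.0], 0.75)]
flower_vase [([413.0, 206.0], 0.79)]
plate [([296.0, 174.0], 0.9)]
fork [([202.0, 214.0], 0.5)]
top [[418.9691884368609, 0.0, 285.0350205185778], [0.0, 418.9691884368609, 208.53190198103266], [0.0, 0.0, 1.0]] [[-0.074, -0.976, 0.205, 285.552], [-0.997, 0.072, -0.017, -60.02], [0.002, -0.206, -0.979, 1268.166], [0.0, 0
[... 778 characters left out ...]
  0.   , 325.192, 208.05 ],
       [  0.   ,   0.   ,   1.   ]]), 'mount': array([[ 0.   , -0.965, -0.261, 65.937],
       [ 1.   ,  0.001, -0.001,  0.352],
       [ 0.002, -0.261,  0.965, 30.354],
       [ 0.   ,  0.   ,  0.   ,  1.   ]])}
{'clock': 1.5, 'joint_pos': array([ 1.127,  0.217,  1.613, -0.   ,  1.311, -0.112]), 'dq': array([ 0.001,  0.   , -0.001, -0.002,  0.   ,  0.   ]), 'joint_efforts': array([  0.   , -39.686, -30.424,  -0.   ,   0.001,   0.   ]), 'position': array([203.567, 590.937, 404.69 ]), 'eef_rot': array([-3.142,  0.   ,  2.81 ]), 'contact_force': array([ 0.031,  0.594, -0.977]), 'torque': array([-0.008,  0.017,  0.016]), 'grasp_force': 0.0, 'width': 85.3674745597372}
```

View pictures.

View pics/scene0.png

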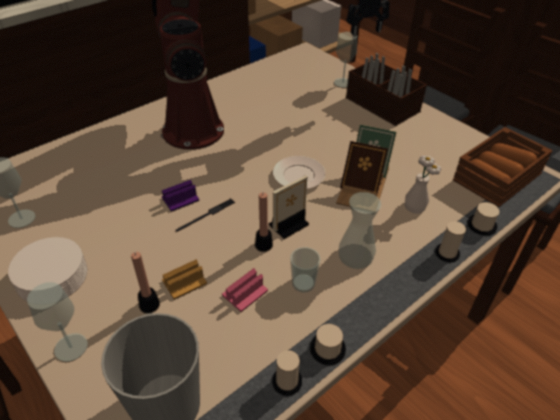

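View pics/top0.png

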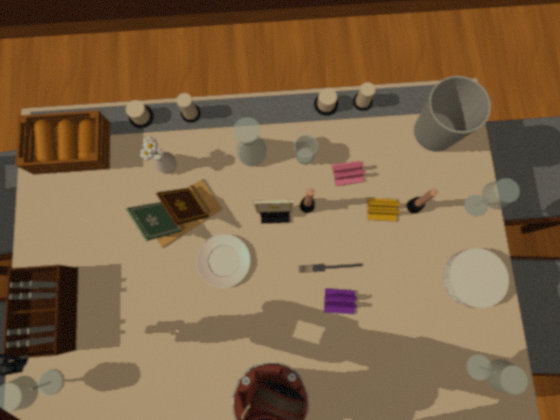

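The scene view shows the cream board in the black stand at (290,222), brass stand (184,278), walnut board (363,168), green board behind it (376,150). Stand look-alikes are pink (245,290) and purple (180,195). In the top view: black stand (274,212), brass (383,209), pink (348,173), purple (340,300), walnut (185,204), green (153,220). I choose black at (274,212) and brass at (383,209), then check them close up.

```bash
cat >> h.py <<'E'
def onplane(c,uv,z):
    i=vision.camera_info(c);T=np.array(i["T"]);d=T[:3,:3]@np.linalg.solve(i["mtx"],[*uv,1]);o=T[:3,3]
    return o+d*(z-o[2])/d[2]
def tri(uvs):
    A=[];b=[]
    for c,uv in uvs.items():
        i=vision.camera_info(c);P=np.array(i["mtx"])@np.linalg.inv(i["T"])[:3]
        for k in (0,1): r=P[k]-uv[k]*P[2];A.append(r[:3]);b.append(-r[3])
    x=np.linalg.lstsq(np.array(A),np.array(b),rcond=None)[0]; return x
def proj(c,X):
    i=vision.camera_info(c);p=np.array(i["mtx"])@np.linalg.inv(i["T"])[:3]@np.append(X,1);return p[:2]/p[2]
E
python3 - <<'E'
from h import *
P={"bslot":((287,221),(276,208),10),"brslot":((183,282),(380,210),10),"rack":((361,190),(187,211),0),"candA":((262,243),(308,205),0),"candB":((147,305),(412,205),0),"car":((356,255),(254,151),0),"tum":((303,281),(308,159),0),"vase":((413,206),(169,166),0),"plate":((296,174),(223,260),0),"walnut":((356,193),(198,199),30),"green":((1,1),(176,218),30)}
for k,(s,t,z) in P.items(): print(k,onplane("scene",s,z)[:2],onplane("top",t,z)[:2],tri({"scene":s,"top":t}))
t=cv2.imread("pics/top0.png");s=cv2.imread("pics/scene0.png")
a=cv2.resize(t[145:255,120:420],(800,293),interpolation=3);b=cv2.resize(s[120:305,150:420],(438,300),interpolation=3)
o=np.zeros((593,800,3),np.uint8);o[:293]=a;o[293:,:438]=b;cv2.imwrite("pics/crop1.png",o)
E
```

```text
bslot [537.212 -48.544] [553.136 -54.742] [548.604 -56.809  24.294]
brslot [ 532.304 -383.977] [ 523.56  -372.525] [ 524.334 -378.137   -2.389]
rack [573.374 213.509] [565.9   220.015] [567.557 221.63   -8.45 ]
candA [ 549.355 -147.777] [ 557.496 -154.258] [ 555.78  -153.253    9.1  ]
candB [ 528.166 -483.692] [ 533.93  -475.923] [ 530.996 -480.821    0.265]
car [740.684  13.084] [745.496   2.347] [744.452   4.453   8.885]
tum [ 714.553 -151.268] [ 706.367 -166.929] [ 712.193 -158.562    2.159]
vase [717.763 277.145] [715.248 272.989] [717.17  275.077   0.08 ]
plate [393.706 114.946] [407.101 115.695] [403.229 110.346   9.218]
walnut [593.965 164.772] [594.009 179.185] [591.209 175.111  23.667]
green [-1426.965  -122.455] [540.202 246.876] [ 327.812 -288.545  744.871]
```

View pics/crop1.png

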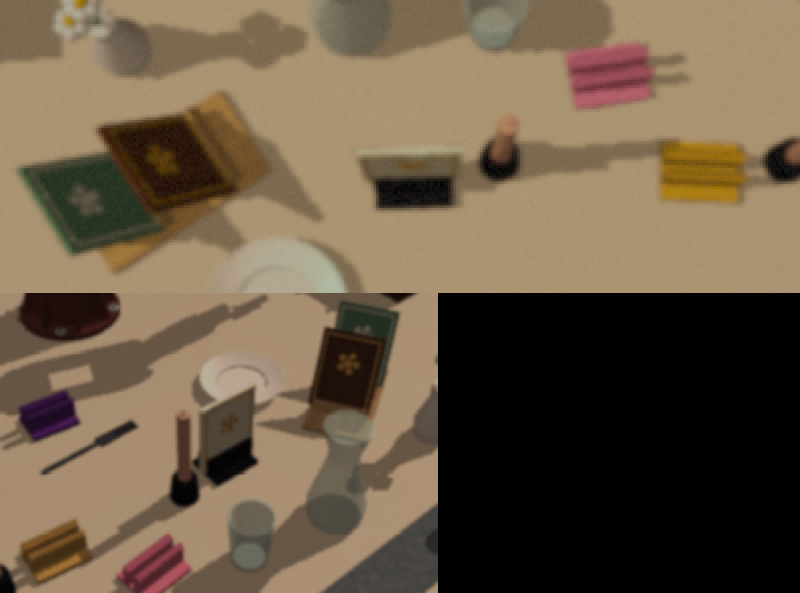

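The crop confirms it: the cream board is in the black stand at crop (412,180), and the empty brass stand with three ridges is at (702,172). Walnut is in the right-hand (+x) bay at (170,160). Next I hover so the wrist camera sees the black stand.

Call:
send_rows([
  [[-559, -575, 0, 1.239, 1], [-559, -575, 0, 1.239, 1], [-559, -575, 0, 1.239, 1], [-559, -575, 0, 1.239, 1], [-559, -575, 0, 1.239, 1], [-559, -575, 0, 1.239, 1], [-559, -575, 0, 1.239, 1], [-559, -575, 0, 1.239, 1], [-559, -575, 0, 1.239, 1], [-559, -575, 0, 1.239, 1], [-559, -575, 0, 1.239, 1], [-559, -575, 0, 1.239, 1], [-559, -575, 0, 1.239, 1], [-559, -575, 0, 1.239, 1], [-559, -575, 0, 1.239, 1], [-559, -575, 0, 1.239, 1]],
])

```text
clock: 3.5
position: [544.3, -133.5, 404.6]
eef_rot: [-3.141, -0.001, 1.572]
contact_force: [0.0, 0.1, -0.0]
width: 85.2
grasp_force: 0.0
```

```bash
cat >> h.py <<'E'
from scipy.spatial.transform import Rotation as Ro
def wpose():
    s=bot.state();T=np.eye(4);T[:3,:3]=Ro.from_euler('xyz',s["eef_rot"]).as_matrix();T[:3,3]=s["position"];return T@np.array(vision.camera_info("wrist")["mount"])
def wray(T,uv):
    m=vision.camera_info("wrist")["mtx"];d=np.array([(uv[0]-m[0,2]),(uv[1]-m[1,2])])/m[0,0];r=np.hypot(*d)
    return T[:3,3],T[:3,:3]@np.array([*(d/max(r,1e-9)*np.sin(r)),np.cos(r)])
def wplane(T,uv,z):
    o,d=wray(T,uv);return (o+d*(z-o[2])/d[2])
def wproj(T,X):
    m=vision.camera_info("wrist")["mtx"];p=np.linalg.inv(T)@np.append(X,1);r=np.hypot(p[0],p[1]);a=np.arctan2(r,p[2])
    return np.array([m[0,2]+m[0,0]*a*p[0]/r,m[1,2]+m[0,0]*a*p[1]/r])
def wshot(name):
    T=wpose();im=vision.grab_frame("wrist");cv2.imwrite(f"pics/{name}.png",im[:,:,::-1]);np.save(f"pics/{name}.npy",T);return T
E
python3 - <<'E'
from h import *
T=wshot("w_black")
for t in "cream_board stand_black stand_black_slot candle_a".split():
    print(t,[(np.round(d["centre"],1).tolist(),round(d["confidence"],2),wplane(T,d["centre"],10 if t!="candle_a" else 0)[:2]) for d in models.mark_of("wrist",t)][:4])
s=bot.state();print(s["clock"],s["position"],s["eef_rot"])
E
```

```text
cream_board [([282.3, 104.9], 0.73, array([542.937, -48.365])), ([295.1, 193.8], 0.28, array([ 557.776, -149.295]))]
stand_black [([83.1, 241.3], 0.97, array([ 266.836, -214.706])), ([281.8, 105.9], 0.69, array([542.387, -49.488])), ([363.9, 288.5], 0.62, array([ 649.405, -274.628]))]
stand_black_slot [([283.7, 107.4], 0.76, array([544.486, -51.169])), ([362.9, 294.0], 0.72, array([ 648.943, -282.975])), ([83.0, 246.2], 0.66, array([ 264.908, -222.108]))]
candle_a [([294.2, 192.2], 0.64, array([ 557.054, -149.625])), ([145.5, 236.8], 0.58, array([ 364.026, -208.424]))]
3.75 [ 544.603 -133.951  404.896] [3.141 0.    1.572]
```

View pics/w_black.png

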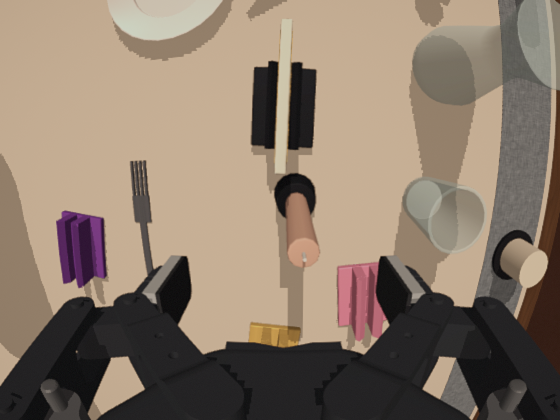

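The wrist view shows the cream board's top edge from (287,19) to (280,172), in the black stand at (284,107). The candle stands at (295,195), clear of it. Brass is half hidden at (274,333), so next I look there.

Call:
send_rows([
  [[-310, -20, 0, 0, 1], [-310, -20, 0, 0, 1], [-310, -20, 0, 0, 1], [-310, -20, 0, 0, 1], [-310, -20, 0, 0, 1], [-310, -20, 0, 0, 1], [-310, -20, 0, 0, 1], [-310, -20, 0, 0, 1]],
])

```text
clock: 4.75
position: [525.2, -443.2, 404.8]
eef_rot: [-3.142, -0.001, 1.573]
contact_force: [0.8, 0.4, 0.4]
width: 85.8
grasp_force: 0.0
```

Run:
```python
from h import *
T=wshot("w_brass")
for t in "stand_brass stand_brass_slot candle_b".split():
    print(t,[(np.round(d["centre"],1).tolist(),round(d["confidence"],2),wplane(T,d["centre"],0 if t[-1]!='t' else 10)[:2]) for d in models.mark_of("wrist",t)][:4])
T=np.load("pics/w_black.npy");im=cv2.imread("pics/w_black.png")
g=im[:190,:].astype(int);m=np.zeros(g.shape[:2],np.uint8);sub=g[10:180,265:305]
# cream: bright, low saturation vs table
print(g[60,270:300].tolist());print(g[100,275:298].tolist());print(g[100,200].tolist(), bot.state()["clock"])
```

```text
stand_brass [([287.8, 122.8], 0.92, array([ 530.233, -378.172]))]
stand_brass_slot [([286.9, 124.2], 0.67, array([ 529.117, -379.705]))]
candle_b [([289.5, 211.5], 0.57, array([ 532.747, -483.036])), ([286.6, 124.3], 0.26, array([ 528.872, -379.905]))]
[[131, 156, 180], [108, 130, 151], [103, 124, 144], [124, 148, 171], [135, 161, 184], [138, 163, 187], [142, 168, 191], [145, 172, 197], [125, 167, 198], [145, 174, 193], [170, 196, 205], [173, 199, 206], [172, 198, 206], [172, 198, 206], [172, 197, 205], [172, 198, 206], [172, 197, 205], [172, 198, 205], [172, 198, 206], [165, 191, 203], [124, 154, 173], [121, 163, 194], [147, 174, 199], [149, 175, 199], [148, 175, 198], [149, 175, 198], [148, 175, 198], [149, 175, 198], [149, 175, 198], [148, 174, 198]]
[[20, 22, 25], [47, 71, 91], [122, 158, 181], [168, 195, 208], [172, 199, 207], [172, 198, 207], [172, 198, 207], [171, 198, 207], [171, 197, 206], [171, 197, 207], [171, 197, 207], [171, 197, 207], [165, 191, 204], [133, 162, 181], [70, 101, 124], [29, 46, 60], [21, 20, 23], [22, 20, 22], [24, 22, 24], [22, 22, 23], [23, 22, 22], [23, 22, 24], [19, 20, 19]]
[148, 175, 198] 4.95
```

View pics/w_brass.png

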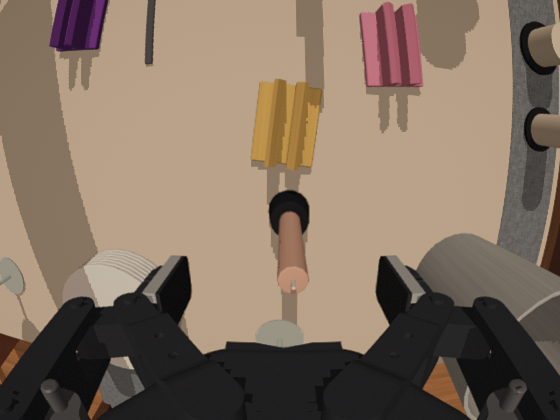

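The brass stand is at (286,123), slot running from about (291,83) to (282,165), with candle B's base at (289,212). I'll fit the board and zoom in on both stands.

Run:
```python
from h import *
T=np.load("pics/w_black.npy");im=cv2.imread("pics/w_black.png")
m=(im[:190,:,0]>160)&(im[:190,:,2]>195); m[:,:268]=0;m[:,300:]=0
n,l,st,ce=cv2.connectedComponentsWithStats(m.astype(np.uint8));k=1+np.argmax(st[1:,4]);print(st[k])
ys,xs=np.nonzero(l==k)
W=np.array([wplane(T,(x,y),150)[:2] for x,y in zip(xs,ys)],np.float32)
r=cv2.minAreaRect(W);print("board top z150",r)
c=W.mean(0);u,s,v=np.linalg.svd(W-c,full_matrices=False);print(c,np.degrees(np.arctan2(v[0,1],v[0,0])))
q=(W-c)@v[0]; print(q.min(),q.max(), "mid",c+v[0]*(q.min()+q.max())/2)
a=cv2.resize(im[10:180,235:335],(400,600),interpolation=2)
b=cv2.resize(cv2.imread("pics/w_brass.png")[72:177,252-14:322+6],(400,477),interpolation=2)
o=np.zeros((600,800,3),np.uint8);o[:,:400]=np.clip(a.astype(int)*2,0,255);o[:477,400:]=b;cv2.imwrite("pics/crop2.png",o)
```

```text
[ 275   19   17  154 1520]
board top z150 ((543.901611328125, -47.93440628051758), (108.65111541748047, 6.822970867156982), 87.56510162353516)
[543.868 -48.737] -92.505
-55.132656 53.526024 mid [543.903 -47.934]
```

View pics/crop2.png

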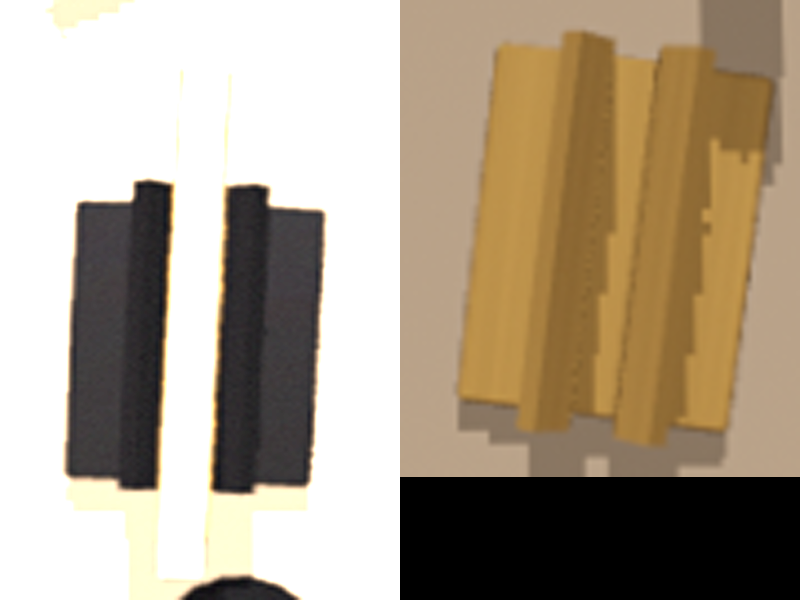

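The crop shows the brass base plate's corners at crop (498,43), (775,78), (459,400), (725,430). The black stand's are at (78,203), (323,211), (66,478), (308,486), with the cream board upright in its slot.

Run:
```python
from h import *
def go(n,C,f):
    T=np.load(f"pics/{n}.npy");
    for z in (8,10):
        P=np.array([wplane(T,f(c),z)[:2] for c in C]);TL,TR,BL,BR=P
        print(n,z,"c",P.mean(0),"len y",np.linalg.norm(TL-BL),np.linalg.norm(TR-BR),"x",np.linalg.norm(TR-TL),np.linalg.norm(BR-BL),
         "yaw",[np.degrees(np.arctan2(*(d[::-1]))) for d in (TL-BL,TR-BR)],[np.degrees(np.arctan2(*(d[::-1]))) for d in (TR-TL,BR-BL)])
f1=lambda c:((c[0]+.5)/4+235-.5,(c[1]+.5)/3.529+10-.5)
f2=lambda c:((c[0]-400+.5)/4.878+238-.5,(c[1]+.5)/4.543+72-.5)
go("w_black",[(78,203),(323,211),(66,478),(308,486)],f1)
go("w_brass",[(498,43),(775,78),(459,400),(725,430)],f2)
```

```text
w_black 8 c [543.761 -50.362] len y 88.68699232749412 88.73549787743121 x 68.03630807259967 68.17651789499934 yaw [np.float64(87.61565568745677), np.float64(87.70635779841359)] [np.float64(-2.054827769672128), np.float64(-2.0961768295939245)]
w_black 10 c [543.766 -50.453] len y 88.20275667976686 88.25099738684735 x 67.66482624822065 67.80427051760753 yaw [np.float64(87.61565568745677), np.float64(87.70635779841358)] [np.float64(-2.0548277696721273), np.float64(-2.0961768295939165)]
w_brass 8 c [ 523.09  -379.249] len y 89.62143766757536 88.75394521234996 x 63.626171373462455 62.3722085254486 yaw [np.float64(83.89117739614686), np.float64(83.09368264609108)] [np.float64(-7.731391132466013), np.float64(-6.959036631856951)]
w_brass 10 c [ 523.104 -379.235] len y 89.13229984418469 88.2695420080683 x 63.278911077418876 62.03179213499329 yaw [np.float64(83.89117739614683), np.float64(83.093682646091)] [np.float64(-7.731391132466017), np.float64(-6.959036631856976)]
```

Run:
```python
from h import *
T=np.load("pics/w_brass.npy")
P=np.array([wplane(T,((c[0]-400+.5)/4.444+237.5,(c[1]+.5)/4.543+71.5),9)[:2] for c in [(498,43),(775,78),(459,400),(725,430)]]);TL,TR,BL,BR=P
print(P.mean(0),np.linalg.norm(TL-BL),np.linalg.norm(TR-BR),np.linalg.norm(TR-TL),np.linalg.norm(BR-BL),[np.degrees(np.arctan2(d[1],d[0])) for d in (TL-BL,TR-BR,TR-TL,BR-BL)])
print(bot.state()["position"],bot.state()["eef_rot"])
```

```text
[ 527.935 -379.179] 89.44109129752599 88.80554096648206 69.57105791139888 68.20764157209953 [np.float64(83.35878622733757), np.float64(82.4784435448333), np.float64(-6.819454302381645), np.float64(-6.280334147300378)]
[ 525.237 -443.592  405.077] [3.141 0.    1.572]
```

Call:
send_rows([
  [[395, 19, 0, 0.043, 1], [395, 19, 0, 0.043, 1], [395, 19, 0, 0.043, 1], [395, 19, 0, 0.043, 1], [395, 19, 0, 0.043, 1], [395, 19, 0, 0.043, 1], [395, 19, 0, 0.043, 1], [395, 19, 0, 0.043, 1], [395, 19, 40, 0.043, 1], [395, 19, 75, 0.043, 1], [395, 19, 105, 0.043, 1], [395, 19, 125, 0.043, 1], [395, 19, 125, 0.043, 1], [395, 19, 125, 0.043, 1]],
])

```text
clock: 6.7
position: [544.4, -51.1, 280.6]
eef_rot: [3.14, 0.001, 1.526]
contact_force: [0.2, -0.3, 0.5]
width: 85.6
grasp_force: 0.0
```

Call:
send_rows([
  [[2.5, 0, 0, 0, 1], [2.5, 0, 0, 0, 0.3], [2.5, 0, 0, 0, 0.3], [2.5, 0, 0, 0, 0.15], [2.5, 0, 0, 0, 0.05], [2.5, 0, 0, 0, 0], [2.5, 0, 0, 0, 0], [2.5, 0, 0, 0, 0], [2.5, 0, 0, 0, 0]],
])

```text
clock: 7.82
position: [544.0, -47.3, 279.8]
eef_rot: [3.141, -0.0, 1.528]
contact_force: [-0.5, -0.1, 0.8]
width: 7.1
grasp_force: 58.5
```

Run:
```python
from h import *
for k in range(3):
    T=wshot("w_g1");s=bot.state();print(s["clock"],s["position"],s["eef_rot"],s["contact_force"],s["torque"],s["width"],s["grasp_force"])
```

```text
7.875 [543.962 -47.312 279.783] [3.141 0.    1.528] [-0.242  0.365 -0.019] [ 0.034 -0.084  0.063] 7.117657367116376 58.50600063800812
7.925 [543.979 -47.312 279.815] [3.141 0.    1.528] [-0.068 -1.706  1.03 ] [ 0.009 -0.031  0.001] 7.2102320647155755 58.50685715675354
7.975 [543.964 -47.319 279.796] [3.141 0.    1.528] [0.084 0.425 0.768] [-0.03  -0.095  0.046] 7.635393080220461 58.50938558578491
```

Call:
send_rows([
  [[0, 0, -10, 0, 0], [0, 0, -30, 0, 0], [0, 0, -70, 0, 0], [0, 0, -120, 0, 0], [0, 0, -170, 0, 0], [0, 0, -205, 0, 0], [0, 0, -205, 0, 0], [-40, 0, -205, 0.02, 0], [-95, 0, -205, 0.04, 0], [-150, -1, -205, 0.06, 0], [-205, -1, -205, 0.076, 0], [-260, -2, -205, 0.076, 0], [-305, -2, -205, 0.076, 0], [-331.7, -1.8, -205, 0.076, 0], [-331.7, -1.8, -205, 0.076, 0], [-331.7, -1.8, -190, 0.076, 0], [-331.7, -1.8, -140, 0.076, 0], [-331.7, -1.8, -90, 0.076, 0], [-331.7, -1.8, -55, 0.076, 0], [-331.7, -1.8, -55, 0.076, 0]],
])

```text
clock: 10.48
position: [526.7, -375.4, 329.2]
eef_rot: [-3.133, -0.007, 1.454]
contact_force: [-0.4, -0.2, -1.3]
width: 7.0
grasp_force: 58.8
```

Run:
```python
from h import *
T=wshot("w_g2");s=bot.state();print(s["clock"],s["position"],s["eef_rot"],s["contact_force"],s["width"],s["grasp_force"])
im=vision.grab_frame("scene");p=[int(v) for v in proj("scene",[528,-379,80])];print(p)
a=cv2.imread("pics/w_g2.png");b=cv2.resize(im[p[1]-75:p[1]+75,p[0]-60:p[0]+60,::-1],(320,400),interpolation=2)
o=np.zeros((420,800,3),np.uint8);o[:,:480]=a[:,40:520];o[:400,480:]=b;cv2.imwrite("pics/crop3.png",o)
```

```text
10.525 [ 527.635 -376.589  332.598] [-3.138 -0.003  1.454] [ 0.673 -0.577 -0.593] 7.2618680666601225 58.82020175457001
[180, 261]
```

View pics/crop3.png

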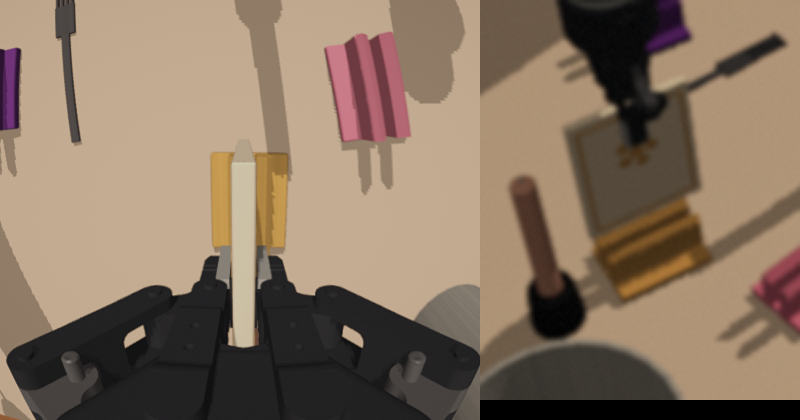

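The left half shows the cream board upright in the grip at (243,240), lined up with the brass slot beneath it. The right half (scene view) shows it hanging level just above the brass stand. I'll let it settle, then lower to the mouth.

Call:
send_rows([
  [[0, 0, 0, 0, 0], [0, 0, 0, 0, 0], [0, 0, 5, 0, 0], [0, 0, 10, 0, 0], [0, 0, 10, 0, 0], [0, 0, 10, 0, 0]],
])

```text
clock: 11.32
position: [527.8, -378.6, 324.4]
eef_rot: [-3.141, -0.0, 1.452]
contact_force: [0.1, 1.2, -1.1]
width: 7.4
grasp_force: 58.9
```

Call:
send_rows([
  [[0, 0, 5, 0, 0], [0, 0, 9, 0, 0], [0, 0, 13, 0, 0], [0, 0, 17, 0, 0], [0, 0, 20, 0, 0], [0, 0, 22, 0, 0], [0, 0, 22, 0, 0]],
])

```text
clock: 12.2
position: [527.8, -378.6, 302.5]
eef_rot: [-3.141, -0.0, 1.452]
contact_force: [1.2, -0.7, -1.3]
width: 7.1
grasp_force: 58.9
```

Call:
send_rows([
  [[0, 0, 5, 0, 0], [0, 0, 10, 0, 0], [0, 0, 14, 0, 0], [0, 0, 18, 0, 0], [0, 0, 20, 0, 0], [0, 0, 21, 0, 0], [0, 0, 21.5, 0, 0], [0, 0, 21.5, 0, 0]],
])

```text
clock: 13.2
position: [527.9, -378.7, 281.3]
eef_rot: [3.141, 0.0, 1.452]
contact_force: [-0.6, -0.3, -1.8]
width: 7.2
grasp_force: 58.9
```

Call:
send_rows([
  [[0, 0, 1, 0, 0], [0, 0, 1.5, 0, 0], [0, 0, 2, 0, 0], [0, 0, 2, 0, 0]],
])

```text
clock: 13.7
position: [528.0, -378.7, 279.8]
eef_rot: [3.141, 0.0, 1.452]
contact_force: [-1.0, 0.4, 2.0]
width: 7.1
grasp_force: 59.4
```

Call:
send_rows([
  [[0, 0, 0.5, 0, 0], [0, 0, 0.5, 0, 0], [0, 0, 0, 0, 0.15], [0, 0, 0, 0, 0.3], [0, 0, 0, 0, 0.6], [0, 0, 0, 0, 1], [0, 0, 0, 0, 1], [0, 0, -20, 0, 1], [0, 0, -60, 0, 1], [0, 0, -110, 0, 1], [0, 0, -130, 0, 1], [0, 0, -130, 0, 1], [0, 0, -130, 0, 1]],
])

```text
clock: 15.32
position: [527.3, -378.2, 407.0]
eef_rot: [-3.139, -0.002, 1.452]
contact_force: [0.1, 0.3, -0.5]
width: 85.3
grasp_force: 0.0
```

Call:
send_rows([
  [[552, -96, 0, 1.016, 1], [552, -96, 0, 1.016, 1], [552, -96, 0, 1.016, 1], [552, -96, 0, 1.016, 1], [552, -96, 0, 1.016, 1], [552, -96, 0, 1.016, 1], [552, -96, 0, 1.016, 1], [552, -96, 0, 1.016, 1], [552, -96, 0, 1.016, 1], [552, -96, 0, 1.016, 1], [552, -96, 0, 1.016, 1], [552, -96, 0, 1.016, 1], [552, -96, 0, 1.016, 1]],
])

```text
clock: 16.95
position: [498.3, 179.4, 408.8]
eef_rot: [3.141, 0.001, 0.433]
contact_force: [-0.3, 0.8, 1.0]
width: 85.4
grasp_force: 0.0
```

Run:
```python
from h import *
T=wshot("w_rack");s=bot.state();print(s["clock"],s["position"],s["eef_rot"])
for t in "rack walnut_board green_board".split():
    print(t,[(np.round(d["centre"],1).tolist(),round(d["confidence"],2),wplane(T,d["centre"],0 if t=="rack" else 25)[:2]) for d in models.mark_of("wrist",t)][:3])
im=vision.grab_frame("top");cv2.imwrite("pics/top1.png",im[:,:,::-1])
a=cv2.imread("pics/w_rack.png");o=np.zeros((600,560,3),np.uint8);o[:420]=a
o[420:,:280]=cv2.resize(im[180:240,350:443,::-1],(280,180),interpolation=2);cv2.imwrite("pics/crop4.png",o)
```

```text
17.0 [498.314 179.576 409.057] [3.142 0.    0.434]
rack []
walnut_board [([315.6, 104.4], 0.85, array([590.24 , 183.449]))]
green_board [([232.2, 108.9], 0.68, array([548.511, 263.109]))]
```

View pics/crop4.png

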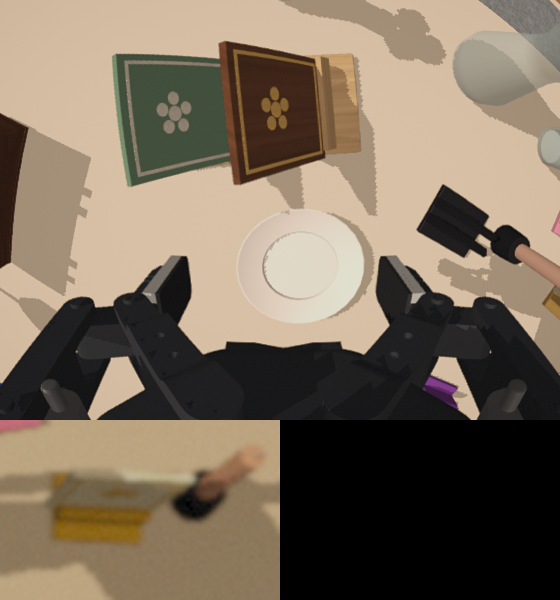

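The picture shows the walnut board's top edge from (220,42)/(229,45) to (234,184)/(241,183), green board untouched at left (175,115). Bottom inset: cream upright in the brass stand. I fit the walnut pose from its corners.

Run:
```python
from h import *
from scipy.optimize import least_squares
T=np.load("pics/w_rack.npy")
C=[((-4,55,140),(220,42)),((-4,-55,140),(234,184)),((4,55,140),(229,44.5)),((4,-55,140),(241,182.5))]
def R(yaw,t=.6): return Ro.from_euler('zy',[yaw,-t]).as_matrix()
def res(p):
    r=[wproj(T,p[:3]+R(p[3])@np.array(l))-uv for l,uv in C]
    return np.ravel(r)
s=least_squares(res,[588,180,25,-1.13]);p=s.x;print(p,np.degrees(p[3]),s.fun)
for z in (15,20,25,30):
    s=least_squares(lambda q:res([q[0],q[1],z,q[2]]),[588,180,-1.13]);print(z,s.x,np.abs(s.fun).max())
for l in [(4,55,12),(4,-55,12),(4,55,0),(4,-55,0)]: print(l,wproj(T,p[:3]+R(p[3])@np.array(l)))
for h in (140,120,110): print(h,p[:3]+R(p[3])@np.array([0,0,h]))
import cv2
im=cv2.imread("pics/w_rack.png")
cv2.imwrite("pics/crop5.png",cv2.resize(im[30:200,205:345],(490*1,595),interpolation=2))
```

```text
[623.222 238.28   48.117  -1.221] -69.9726902555427 [-1.979  1.182 -1.353 -1.793  1.912 -0.894  1.399  1.429]
15 [623.403 243.744  -1.196] 11.346976406624833
20 [623.408 242.922  -1.2  ] 10.074403279590683
25 [623.402 242.099  -1.203] 8.74727331813591
30 [623.386 241.275  -1.207] 7.362075414384407
(4, 55, 12) [284.074   2.008]
(4, -55, 12) [282.341 104.164]
(4, 55, 0) [287.116  -0.205]
(4, -55, 0) [284.984  99.07 ]
140 [544.172 238.28  163.664]
120 [555.465 238.28  147.157]
110 [561.112 238.28  138.904]
```

View pics/crop5.png

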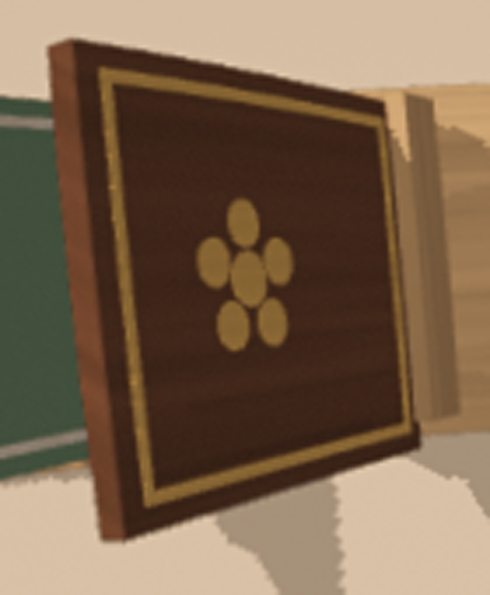

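```bash
cat > fit.py <<'E'
from h import *
from scipy.optimize import least_squares
T=np.load("pics/w_rack.npy")
C=[((-4,55,140),(218.9,42.5)),((-4,-55,140),(233.8,184)),((4,55,140),(226.1,40.8)),((4,-55,140),(240.3,184.3))]
B=[((4,-55,0),(324.7,156))]
def R(yaw,t=.6): return Ro.from_euler('ZY',[yaw,-t]).as_matrix()
def res(p,C): return np.ravel([wproj(T,p[:3]+R(p[3])@np.array(l))-uv for l,uv in C])
for CC in (C,C+B):
    s=least_squares(res,[588,180,25,-1.13],args=(CC,));p=s.x;print(p,np.degrees(p[3]),s.fun)
    for l in [(4,55,12),(4,-55,12),(4,55,0),(4,-55,0)]: print(l,wproj(T,p[:3]+R(p[3])@np.array(l)))
    for h in (140,120,110): print(h,p[:3]+R(p[3])@np.array([0,0,h]))
E
python3 fit.py
```

```text
[587.985 178.459  19.951  -1.047] -60.008219302375906 [-0.168  0.494 -0.59  -0.034  0.194 -0.437  0.55  -0.01 ]
(4, 55, 12) [311.748  57.645]
(4, -55, 12) [320.321 159.352]
(4, 55, 0) [317.169  58.987]
(4, -55, 0) [325.379 157.819]
140 [548.47  246.924 135.498]
120 [554.115 237.143 118.991]
110 [556.937 232.253 110.738]
[588.33  178.882  19.057  -1.044] -59.80107618494989 [-0.47   0.572 -0.446 -0.525 -0.146 -0.379  0.669 -0.543  0.549  1.261]
(4, 55, 12) [311.262  57.378]
(4, -55, 12) [320.199 158.796]
(4, 55, 0) [316.682  58.7  ]
(4, -55, 0) [325.249 157.261]
140 [548.568 247.204 134.604]
120 [554.248 237.443 118.097]
110 [557.088 232.563 109.843]
```

The crop shows the walnut board's top corners, crop (50,45), (75,39), (102,540), (125,541), and its lower corner (420,442) at the lip. The fit agrees to under 1 px: origin (588,179,20), yaw -60°. Plan: grip only the top ~13 mm, lightly biased onto the back plate. Lift along the board past the lip, then draw it forward and up so it turns upright in the pads.

Call:
send_rows([
  [[40, -20, 0, -0.09, 0.7], [74.5, -35.6, 0, -0.09, 0.7], [74.5, -35.6, 0, -0.09, 0.7], [74.5, -35.6, 30, -0.09, 0.7], [74.5, -35.6, 70, -0.09, 0.7], [74.5, -35.6, 100, -0.09, 0.7], [74.5, -35.6, 114, -0.09, 0.7], [74.5, -35.6, 114, -0.09, 0.6], [74.5, -35.6, 114, -0.09, 0.45], [74.5, -35.6, 114, -0.09, 0.35], [74.5, -35.6, 114, -0.09, 0.35]],
])

```text
clock: 18.58
position: [550.9, 244.7, 296.4]
eef_rot: [3.141, -0.002, 0.526]
contact_force: [0.2, -0.5, 0.1]
width: 30.1
grasp_force: 0.0
```

Run:
```python
from h import *
T=wshot("w_w1");s=bot.state();print(s["clock"],s["position"],s["eef_rot"],s["contact_force"],s["width"])
a=cv2.imread("pics/w_w1.png");im=vision.grab_frame("scene");p=[int(v) for v in proj("scene",[551,243,130])]
b=cv2.resize(im[p[1]-60:p[1]+60,p[0]-45:p[0]+45,::-1],(315,420),interpolation=2)
cv2.imwrite("pics/crop6.png",np.hstack([a[:,40:520],b]))
```

```text
18.625 [550.836 244.717 296.107] [ 3.141 -0.001  0.526] [-0.198 -0.437 -0.104] 30.1259183389628
```

View pics/crop6.png

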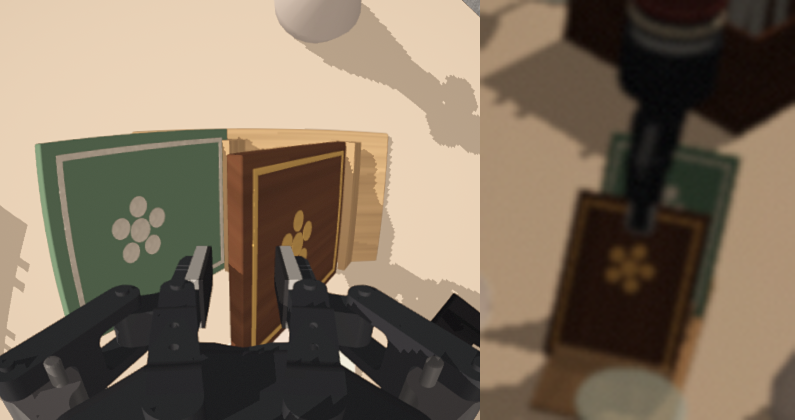

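The left half shows the fingers straddling the walnut board's top edge at (238,230), centred on its width, clear of green and the vase. The right half agrees. Closing gently.

Call:
send_rows([
  [[0, 0, 0, 0, 0.28], [0, 0, 0, 0, 0.22], [0, 0, 0, 0, 0.18], [0, 0, 0, 0, 0.18]],
])

```text
clock: 19.18
position: [550.9, 244.4, 296.0]
eef_rot: [3.14, -0.001, 0.526]
contact_force: [-0.4, -2.2, 4.4]
width: 16.0
grasp_force: 26.0
```

Call:
send_rows([
  [[0, -0.7, 0, 0, 0.18], [0, -1.5, 0, 0, 0.18], [0, -1.5, 0, 0, 0.18]],
])

```text
clock: 19.55
position: [550.6, 245.0, 295.9]
eef_rot: [3.138, -0.001, 0.526]
contact_force: [1.5, -5.5, 5.2]
width: 16.0
grasp_force: 26.0
```

Call:
send_rows([
  [[0, -1, 0, 0, 0.17], [0, -2.2, -1.7, 0, 0.17], [0, -4, -4.2, 0, 0.17], [0, -5.6, -6.6, 0, 0.17], [0, -5.6, -6.6, 0, 0.17]],
])

```text
clock: 20.18
position: [548.0, 249.0, 301.5]
eef_rot: [3.136, -0.001, 0.526]
contact_force: [4.2, -7.8, -0.1]
width: 15.4
grasp_force: 35.4
```

```bash
cat > chk.py <<'E'
from h import *
import sys
T=wshot(sys.argv[1]);s=bot.state();print(s["clock"],s["position"],s["eef_rot"],s["contact_force"],s["width"],s["grasp_force"])
for c in ("wrist","scene"):
    if c!="wrist": vision.grab_frame(c)
    print(c,[(np.round(d["centre"],1),round(d["confidence"],2)) for d in models.mark_of(c,"walnut_board")][:2],[(np.round(d["centre"],1),round(d["confidence"],2)) for d in models.spot_in(c,"walnut_board")][:2])
E
python3 chk.py w_w2
```

```text
20.225 [548.051 249.011 301.463] [ 3.136 -0.001  0.526] [ 3.875 -7.305  0.924] 15.523523952502021 35.46872883103788
wrist [(array([380.7, 206.6]), 0.74)] [(array([316. , 215.9]), 0.56), (array([545. , 346.3]), 0.18)]
scene [] [(array([362.8, 165.3]), 0.62)]
```

Call:
send_rows([
  [[0, -1.4, -2.5, 0, 0.16], [0, -3.1, -5, 0, 0.16], [0, -4.8, -7.5, 0, 0.16], [0, -6.5, -10, 0, 0.16], [0, -8.2, -12.5, 0, 0.16], [0, -8.2, -12.5, 0, 0.16]],
])

```text
clock: 21.22
position: [544.2, 255.7, 314.0]
eef_rot: [3.134, -0.0, 0.527]
contact_force: [5.0, -7.5, 0.8]
width: 14.8
grasp_force: 39.7
```

Call:
send_rows([
  [[0, 3, -4, 0, 0.16], [0, 8, -9, 0, 0.15], [0, 15, -15, 0, 0.14], [0, 22, -20, 0, 0.13], [0, 30, -25, 0, 0.12], [0, 30, -25, 0, 0.12]],
])

```text
clock: 21.98
position: [558.2, 231.7, 340.0]
eef_rot: [-3.141, -0.001, 0.525]
contact_force: [-0.9, -1.4, 1.7]
width: 10.7
grasp_force: 21.0
```

Call:
send_rows([
  [[0, 10, -6, 0, 0.11], [0, 20, -12, 0, 0.09], [0, 30, -18, 0, 0.06], [0, 40, -24, 0, 0.03], [0, 50, -30, 0, 0], [0, 50, -40, 0, 0], [0, 50, -40, 0, 0], [0, 50, -40, 0, 0]],
])

```text
clock: 22.98
position: [582.8, 188.9, 379.3]
eef_rot: [-3.141, 0.0, 0.526]
contact_force: [-0.4, -0.2, -0.7]
width: 5.9
grasp_force: 60.5
```

```bash
python3 chk.py w_w3
```

```text
23.025 [582.711 188.936 379.005] [-3.141  0.001  0.526] [ 0.568 -0.336 -1.853] 6.10656374630841 60.514742312952876
wrist [(array([289.3, 200.2]), 0.84), (array([540.3, 226.9]), 0.55)] [(array([283.5, 222. ]), 0.87)]
scene [(array([357.8, 175.8]), 0.93)] [(array([362.4, 154.2]), 0.58)]
```

```bash
cat > an.py <<'E'
from h import *
T=np.load("pics/w_w3.npy");im=cv2.imread("pics/w_w3.png")
s=bot.state();p=s["position"];psi=s["eef_rot"][2];tx=np.array([np.cos(psi),np.sin(psi),0]);ty=np.array([np.sin(psi),-np.cos(psi),0])
o,d=wray(T,(289.3,200.2))
i=vision.camera_info("scene");Ts=np.array(i["T"]);d2=Ts[:3,:3]@np.linalg.solve(i["mtx"],[357.8,175.8,1]);d2/=np.linalg.norm(d2)
A=np.stack([d,-d2],1);t=np.linalg.lstsq(A,Ts[:3,3]-o,rcond=None)[0];a,b=o+d*t[0],Ts[:3,3]+d2*t[1];print("origin",a,b,"rel tool x,y",(a-p)@tx,(a-p)@ty)
for zt in (214,219,224):
    for n,(lx,ly,lz) in {"topfar-":(-4,55,zt),"topfar+":(4,55,zt),"botfar-":(-4,55,zt-140),"botfar+":(4,55,zt-140),"topnear-":(-4,-55,zt)}.items():
        X=np.array([*p[:2],lz])+tx*ly+ty*lx;print(zt,n,wproj(T,X).round(1),end=" ")
    print()
g=im.astype(int)
for v in range(100,230,10): print(v,["%d/%d/%d"%tuple(g[v,u,::-1]) for u in range(264,306,3)])
E
python3 an.py
```

```text
origin [584.306 183.598  74.164] [578.675 180.859  75.706] rel tool x,y -1.351098109686501 5.220157388326982
214 topfar- [273.8 149.6] 214 topfar+ [293.1 149.6] 214 botfar- [278.6 135.1] 214 botfar+ [288.1 135.1] 214 topnear- [275.9 359.9] 
219 topfar- [273.4 150.7] 219 topfar+ [293.5 150.7] 219 botfar- [278.5 135.4] 219 botfar+ [288.2 135.4] 219 topnear- [275.7 366. ] 
224 topfar- [273.1 151.9] 224 topfar+ [293.9 151.9] 224 botfar- [278.4 135.6] 224 botfar+ [288.3 135.6] 224 topnear- [275.5 372.4] 
100 ['235/212/185', '235/212/185', '235/212/185', '235/212/185', '235/212/185', '235/212/185', '235/212/185', '235/212/185', '235/212/185', '235/212/185', '235/212/185', '235/212/185', '235/212/185', '235/212/185']
110 ['236/212/185', '235/212/185', '235/212/185', '235/212/185', '235/212/185', '235/212/185', '235/212/185', '235/212/185', '235/212/185', '235/212/185', '236/212/185', '235/212/185', '235/212/185', '235/212/185']
120 ['235/212/185', '236/212/185', '236/212/185', '236/212/185', '236/212/185', '236/212/185', '236/212/185', '236/213/186', '235/212/185', '236/212/185', '236/212/1
[... 1313 characters left out ...]
72/48', '117/72/47', '115/71/46', '115/71/47', '98/59/39', '169/128/67', '230/189/135', '183/144/100', '139/105/72']
200 ['147/114/77', '140/108/73', '141/109/74', '130/96/66', '125/76/49', '123/76/49', '121/73/48', '119/72/47', '117/72/47', '96/58/39', '154/116/60', '230/189/135', '167/130/89', '136/105/71']
210 ['145/112/77', '139/107/74', '141/109/75', '128/96/66', '128/78/52', '128/79/52', '126/76/51', '125/77/49', '123/75/48', '101/60/41', '154/116/60', '228/186/133', '165/128/87', '135/103/70']
220 ['142/110/75', '138/107/73', '140/108/73', '130/97/67', '131/81/52', '127/77/51', '125/76/48', '125/77/50', '125/77/50', '101/62/42', '177/136/72', '226/185/132', '148/114/78', '135/104/71']
```

Call:
send_rows([
  [[-5, 15, -15, 0, 0], [-30, 50, -15, -0.1, 0], [-60, 85, -15, -0.25, 0], [-90, 115, -15, -0.4, 0], [-115, 140, -15, -0.55, 0], [-135, 160, -15, -0.7, 0], [-150, 175, -15, -0.85, 0], [-156.9, 183.9, -10, -0.95, 0], [-156.9, 183.9, 0, -1.002, 0], [-156.9, 183.9, 0, -1.002, 0], [-156.9, 183.9, 0, -1.002, 0], [-156.9, 183.9, 0, -1.002, 0]],
])

```text
clock: 24.78
position: [539.9, -49.2, 380.2]
eef_rot: [3.14, 0.0, 1.528]
contact_force: [0.3, -0.3, -1.6]
width: 6.0
grasp_force: 60.5
```

```bash
python3 chk.py w_w4
cat > seg.py <<'E'
from h import *
import sys
n=sys.argv[1];T=np.load(f"pics/{n}.npy");im=cv2.imread(f"pics/{n}.png").astype(int)
b,g,r=im[...,0],im[...,1],im[...,2]
top=(r>95)&(r<150)&(g<95)&(r-b>45)   # lit top edge (brown)
for v in range(145,230,12):
    u=np.nonzero(top[v,265:305])[0]+265; print(v,(u.min(),u.max()) if len(u) else None,end="; ")
print()
for v in (126,130,134,138,142,146,150,154,158): print(v,["%d/%d/%d"%(r[v,u],g[v,u],b[v,u]) for u in range(272,302,3)])
s=bot.state();p=s["position"];psi=s["eef_rot"][2];tx=np.array([np.cos(psi),np.sin(psi),0]);ty=np.array([np.sin(psi),-np.cos(psi),0])
print(proj("scene",[*p[:2],p[2]-301]),[wproj(T,np.array([*p[:2],p[2]-301+h])+tx*53.6+ty*l).round(1) for h in (0,140) for l in (-4,4)])
E
python3 seg.py w_w4
```

```text
24.825 [539.834 -49.135 380.003] [3.141 0.    1.528] [ 0.557  0.319 -1.698] 5.612700295365899 60.490703294053674
wrist [(array([289.9, 198.5]), 0.97)] [(array([283.8, 224.5]), 0.95)]
scene [(array([285.8, 203.3]), 0.62)] [(array([287.5, 183.4]), 0.66)]
145 None; 157 (np.int64(275), np.int64(296)); 169 (np.int64(275), np.int64(296)); 181 (np.int64(276), np.int64(293)); 193 (np.int64(276), np.int64(296)); 205 (np.int64(275), np.int64(296)); 217 (np.int64(275), np.int64(296)); 229 (np.int64(275), np.int64(295)); 
126 ['209/186/159', '209/186/159', '209/186/160', '210/186/159', '209/186/159', '209/186/159', '209/186/160', '209/186/159', '209/186/159', '209/186/159']
130 ['209/186/159', '209/186/159', '209/186/159', '209/186/159', '209/186/159', '209/186/159', '209/186/159', '209/186/159', '209/186/159', '209/186/159']
134 ['209/186/159', '209/186/159', '209/186/159', '209/186/159', '209/186/159', '210/186/160', '210/186/160', '210/186/160', '209/186/159', '209/186/159']
138 ['209/186/159', '210/186/160', '210/187/160', '210/186/160', '208/184/158', '91/58/41', '81/46/29', '81/47/28', '174/150/125', '210/186/159']
142 ['144/123/102', '144/123/102', '143/123/102', '142/122/101', '85/51/34', '85/50/33', '85/51/32', '83/50/32', '112/94/76', '147/126/104']
146 ['27/25/26', '23/22/23', '35/26/22', '86/51/32', '86/52/33', '86/51/32', '87/52/34', '79/47/30', '77/56/31', '25/24/25']
150 ['27/24/26', '39/28/24', '87/52/34', '86/51/33', '85/51/32', '85/51/31', '85/52/32', '62/36/24', '139/105/54', '27/25/27']
154 ['28/26/27', '106/63/39', '110/64/41', '109/65/40', '107/64/40', '108/65/41', '108/65/41', '49/28/18', '132/99/52', '24/23/25']
158 ['26/25/26', '103/61/38', '110/66/42', '110/65/41', '109/65/40', '109/65/40', '105/63/40', '63/40/24', '104/76/41', '24/24/25']
[288.03  203.364] [array([277.5, 136.5]), array([287.2, 136.5]), array([271.5, 152.7]), array([291.3, 152.7])]
```

Call:
send_rows([
  [[0, -1.5, 8, 0, 0], [0, -1.5, 16, 0, 0], [0, -1.5, 24, 0, 0], [0, -1.5, 30, 0, 0], [0, -1.5, 35, 0, 0], [0, -1.5, 39, 0, 0], [0, -1.5, 42, 0, 0], [0, -1.5, 42, 0, 0]],
])

```text
clock: 26.08
position: [538.1, -49.1, 337.1]
eef_rot: [-3.141, -0.0, 1.528]
contact_force: [-0.3, 0.7, -1.8]
width: 5.8
grasp_force: 60.4
```

Call:
send_rows([
  [[0, 0, 3, 0, 0], [0, 0, 6, 0, 0], [0, 0, 9, 0, 0], [0, 0, 11, 0, 0], [0, 0, 11, 0, 0]],
])

```text
clock: 26.7
position: [538.0, -49.1, 326.0]
eef_rot: [-3.141, -0.0, 1.528]
contact_force: [1.2, -0.4, -1.6]
width: 6.4
grasp_force: 60.4
```

Call:
send_rows([
  [[0, 0, 3, 0, 0], [0, 0, 6, 0, 0], [0, 0, 9, 0, 0], [0, 0, 11, 0, 0], [0, 0, 11, 0, 0]],
])

```text
clock: 27.32
position: [538.0, -49.1, 315.0]
eef_rot: [-3.141, -0.0, 1.528]
contact_force: [-0.4, -0.3, -1.0]
width: 6.1
grasp_force: 60.4
```

Call:
send_rows([
  [[0, 0, 1, 0, 0], [0, 0, 2, 0, 0], [0, 0, 3, 0, 0], [0, 0, 4, 0, 0], [0, 0, 4, 0, 0]],
])

```text
clock: 27.95
position: [538.4, -49.1, 311.9]
eef_rot: [3.141, 0.0, 1.528]
contact_force: [-0.9, 0.1, 0.9]
width: 6.2
grasp_force: 60.7
```

Call:
send_rows([
  [[0, 0, 1, 0, 0], [0, 0, 2, 0, 0], [0, 0, 2, 0, 0], [0, 0, 2, 0, 0]],
])

```text
clock: 28.45
position: [539.2, -49.2, 311.8]
eef_rot: [3.138, 0.0, 1.528]
contact_force: [-1.6, 0.9, 8.2]
width: 6.1
grasp_force: 61.6
```

Call:
send_rows([
  [[0, 0, -1.5, 0, 0], [0, 0, -1.5, 0, 0.06], [0, 0, -1.5, 0, 0.14], [0, 2, -1.5, 0, 0.16], [0, 4, -1.5, 0, 0.18], [0, 5, 0, 0, 0.2], [0, 6, 0, 0, 0.25], [0, 6, 0, 0, 0.3], [0, 6, 0, 0, 0.3]],
])

```text
clock: 29.58
position: [544.1, -49.4, 309.3]
eef_rot: [3.142, -0.0, 1.528]
contact_force: [0.4, 0.6, 0.2]
width: 25.6
grasp_force: 0.0
```

```bash
python3 chk.py w_w5; python3 seg.py w_w5; python3 -c "
from h import *
print(proj('scene',[543.85,-50.4,10]),proj('scene',[543.85,-50.4,30]))"
```

```text
29.625 [544.099 -49.355 309.331] [3.142 0.    1.528] [-0.059  0.831 -0.154] 25.462321308824503 0.0
wrist [(array([284.4, 200.4]), 0.92)] [(array([281.7, 233.4]), 0.62)]
scene [(array([286.9, 221.7]), 0.88)] [(array([284.7, 203.3]), 0.7), (array([187.1, 283.9]), 0.32)]
145 (np.int64(290), np.int64(290)); 157 (np.int64(275), np.int64(292)); 169 (np.int64(275), np.int64(294)); 181 (np.int64(274), np.int64(293)); 193 (np.int64(273), np.int64(293)); 205 (np.int64(273), np.int64(293)); 217 (np.int64(273), np.int64(293)); 229 (np.int64(275), np.int64(294)); 
126 ['212/189/162', '212/189/162', '212/189/162', '212/189/162', '212/189/162', '212/189/162', '212/189/162', '212/189/162', '212/189/163', '212/189/162']
130 ['212/189/162', '212/189/162', '212/189/162', '212/189/162', '212/189/162', '212/189/162', '212/188/162', '212/189/162', '212/189/162', '212/189/162']
134 ['212/189/162', '212/188/162', '212/189/162', '213/190/163', '213/189/163', '212/189/162', '212/189/162', '212/189/162', '212/189/162', '213/189/163']
138 ['213/189/163', '212/189/162', '208/184/157', '80/43/27', '82/45/29', '83
[... 186 characters left out ...]
2/189/162', '212/189/162']
146 ['213/190/163', '213/189/162', '85/51/32', '88/53/34', '88/54/34', '88/52/33', '90/58/40', '214/191/163', '213/190/163', '214/190/163']
150 ['24/22/22', '51/33/27', '88/53/34', '87/53/33', '87/52/33', '87/53/33', '88/53/33', '39/27/23', '23/21/22', '24/23/23']
154 ['21/20/22', '107/64/40', '114/68/42', '112/67/42', '111/67/43', '111/67/42', '112/67/42', '87/51/33', '26/25/26', '28/26/28']
158 ['24/23/25', '102/60/38', '111/67/44', '111/66/42', '111/65/41', '109/65/40', '108/66/41', '83/50/33', '26/25/26', '26/24/26']
[288.416 222.913] [array([278.2, 136.9]), array([287.9, 136.9]), array([272.5, 153.5]), array([292.4, 153.5])]
[288.088 222.609] [288.261 217.414]
```

Walnut is upright in the black slot, seated and centred by the pixel checks. I open wider, withdraw upward and check everything.

Call:
send_rows([
  [[0, 0, 0, 0, 0.5], [0, 0, 0, 0, 0.8], [0, 0, 0, 0, 0.8], [0, 0, -20, 0, 0.8], [0, 0, -60, 0, 1], [0, 0, -110, 0, 1], [-80, 0, -130, 0, 1], [-80, 0, -130, 0, 1], [-80, 0, -130, 0, 1], [-80, 0, -130, 0, 1]],
])

```text
clock: 31.12
position: [540.4, -128.5, 437.9]
eef_rot: [-3.139, -0.002, 1.528]
contact_force: [0.7, 0.0, -0.2]
width: 85.2
grasp_force: 0.0
```

Run:
```python
from h import *
T=wshot("w_end");s=bot.state();print(s["clock"],s["position"],s["contact_force"])
print("wrist",[(np.round(d["centre"],1),round(d["confidence"],2),wplane(T,d["centre"],10)[:2]) for d in models.mark_of("wrist","walnut_board")][:2])
im=cv2.imread("pics/w_end.png").astype(int)
# lit walnut top edge -> fit at z=150
m=((im[...,2]>95)&(im[...,2]<140)&(im[...,1]<85)&(im[...,2]-im[...,0]>45)).astype(np.uint8);m[220:]=0
n,l,st,ce=cv2.connectedComponentsWithStats(m)
for k in np.argsort(-st[1:,4])[:2]+1:
    ys,xs=np.nonzero(l==k);W=np.array([wplane(T,(x,y),150)[:2] for x,y in zip(xs,ys)],np.float32);print(st[k],cv2.minAreaRect(W))
for c in ("scene","top"):
    im=vision.grab_frame(c);cv2.imwrite(f"pics/{c}_end.png",im[:,:,::-1])
    for t in "cream_board walnut_board green_board candle_a carafe tumbler flower_vase plate fork".split():
        print(c,t,[(np.round(d["centre"]).tolist(),round(d["confidence"],2)) for d in models.mark_of(c,t)][:3])
for c in ("scene","top"):
    print(c,"brass",proj(c,[527.9,-379.2,10]),proj(c,[527.9,-379.2,150]),"black",proj(c,[543.8,-50.4,10]))
    d=cv2.absdiff(cv2.imread(f"pics/{c}0.png"),cv2.imread(f"pics/{c}_end.png")).max(2)
    n,l,st,ce=cv2.connectedComponentsWithStats(cv2.morphologyEx((d>30).astype(np.uint8),cv2.MORPH_OPEN,np.ones((3,3))))
    print(c,[x.tolist() for x in st[1:] if x[4]>40])
```

```text
31.175 [ 540.406 -128.228  437.843] [ 0.161  0.095 -0.081]
wrist [(array([284.6, 110.5]), 0.63, array([544.331, -48.076]))]
[280 103  12  72 362] ((543.8399047851562, -75.32856750488281), (56.6245002746582, 8.648626327514648), 87.50382995605469)
[  0  89   6  57 246] ((248.89968872070312, -20.181724548339844), (60.63584518432617, 9.906107902526855), 84.30374145507812)
scene cream_board [([184.0, 280.0], 0.85)]
scene walnut_board [([289.0, 222.0], 0.93), ([354.0, 257.0], 0.63)]
scene green_board [([184.0, 283.0], 0.55)]
scene candle_a [([152.0, 307.0], 0.86), ([263.0, 247.0], 0.83)]
scene carafe [([357.0, 258.0], 0.81), ([302.0, 280.0], 0.71), ([183.0, 284.0], 0.33)]
scene tumbler [([304.0, 279.0], 0.55), ([286.0, 227.0], 0.53)]
scene flower_vase [([413.0, 203.0], 0.98)]
scene plate [([298.0, 174.0], 0.98)]
scene fork [([203.0, 216.0], 0.6), ([261.0, 244.0], 0.41)]
top cream_board [([385.0, 211.0], 0.7)]
top walnut_board [([176.0, 217.0], 0.51)]
top green_board [([175.0, 214.0], 0.76)]
top candle_a [([408.0, 207.0], 0.76)]
top carafe [([251.0, 153.0], 0.9)]
top tumbler []
top flower_v
[... 479 characters left out ...]
, 33, 55, 974], [0, 195, 10, 9, 58], [0, 194, 55, 29, 480], [310, 198, 36, 12, 199], [0, 217, 77, 41, 1038], [154, 234, 49, 46, 1374], [9, 251, 36, 39, 862], [133, 252, 8, 7, 46], [86, 294, 52, 45, 541], [10, 317, 48, 50, 1272], [39, 336, 71, 61, 1298]]
top brass [381.99  208.464] [393.658 197.946] black [274.797 211.073]
top [[114, 116, 237, 304, 21589], [156, 187, 53, 38, 1288], [408, 187, 26, 18, 154], [441, 189, 8, 8, 53], [211, 196, 31, 32, 337], [368, 197, 38, 13, 331], [292, 305, 112, 51, 2194], [145, 316, 71, 27, 1175], [0, 354, 29, 22, 446], [245, 373, 38, 47, 795], [427, 372, 113, 48, 3284], [239, 391, 9, 15, 94], [297, 394, 7, 8, 43], [0, 407, 20, 13, 157], [352, 413, 55, 7, 234]]
```

```bash
python3 -c "
from h import *
print(bot.sign_off())"
```

```text
the job is handed in; nothing more can be done
None
```

The job is handed in at about 31 s of the 69 s allowed: by the final camera and force checks, the cream board stands in the brass stand and the walnut board in the black one, both seated, upright, centred to about 2 mm and let go. The green board and table items showed no sign of being moved.

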